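# Unlatch the hand press and hold a vial cap under pressure

### The job

A capped vial stands in the small bench hand press and its cap needs to be held under pressure. First flip the press's safety catch over to the side, well clear of the lever, and leave it there; then pull the lever over towards the front of the press until you feel the foot come down on the cap (the anvil height differs each time, so go by feel) and on until the foot bears on the cap with a firm push of about 17 N, never so hard that the glass could break. The program finishes while still holding the lever there with the press bearing on the cap; do not disturb the spare vials.

Things in the scene. Friction and masses are not known exactly. Their poses are not given: they have to be found in the camera images.
- press: Grey hand press fixed to the worktop, 180 x 100 mm base plate. Origin on the worktop directly under the ram; its -x axis points to the front of the press, to which the lever is pulled, +y is its left side, z up. Its head is a block from x -40 to +75 mm, y -28 to +28 mm, z 122 to 165 mm.
- catch (a joint): Angle of the safety catch (rad): 0 to 0.2 at the start, when its arm lies across in front of the lever shaft and blocks it (0.06 rad of play); at 1.1 and more it is well clear; 1.5 is its stop. It turns about a level hinge along the press's x axis, and grows as the thumb tab goes from the right (-y) over to the left (+y) of the press. Light friction (0.03 N m) keeps it where it is left.
- catch_tab (a point): Tip of the catch's thumb tab, an upright steel plate 16 mm wide along the press's x and 5 mm thick, with a 10 mm thick rounded bead at this tip, 50 mm from the hinge. At catch angle q it leans from vertical by q - 0.35 rad towards the press's +y. Push it sideways to +y in an arc about catch_hinge.
- catch_hinge (a point): Point on the catch's hinge line level with the thumb tab, at (-35, -10, 178) mm in the press frame; 13 mm above the head's top. The blocking arm, a 13 x 16 mm bar, is 52 mm further back (+x), 45 mm long, and stands up to 225 mm above the worktop when flipped.
- lever (a joint): Angle of the lever (rad): 0 at rest, where it leans back 0.3 rad from vertical (away from the front); grows as it is pulled over to the front; stop at 1.15. A spring pulls it back (0.3 N m at 0, 0.47 N m at the stop; 2 to 3.5 N at the knob). The ram goes down 40 mm per rad. The foot meets the cap somewhere between 0.33 and 0.72 rad.
- knob_centre (a point): Centre of the black knob, a short cylinder 28 mm in diameter and 30 mm long lying along the press's y (flat ends left and right), at the end of the lever, 140 mm from the pivot, about 276 mm above the worktop at rest; at lever angle q it stands 140*sin(0.3-q) mm behind (+x in the press frame) and 140*cos(0.3-q) mm above lever_pivot.
- lever_pivot (a point): The lever's pivot (axis along the press's y), at (20, -45, 142) mm in the press frame. The lever's shaft is a 12 mm thick steel rod from here to the knob.
- vial: Glass vial with black cap, 23 mm across, 50 mm high, standing loose in a round nest (27 mm bore, 6 mm deep) on the height-adjustable anvil under the ram. Origin: centre of its underside, 18 to 32 mm above the worktop.
- spare_1: A spare capped vial, 23 mm across, 50 mm high, standing on the worktop to the left of the press; origin at its underside. To be left alone.
- spare_2: Another such spare vial to the left of the press. To be left alone.
- foot_face (a point): Centre of the underside of the press's foot, a 25 mm steel disc, 96 mm above the worktop at rest. The foot is sprung: it bears on the cap with 4.5 N as soon as it is lifted off its seat in the ram, then 3 N more per mm of further ram travel (12 mm at most). The knob feels 0.286 of that: a step of 1.3 N, then 0.24 N per mm of knob travel, on top of the lever's return spring.

How it is judged:
By the outcome, as a careful person would: the job done as asked, in the order asked, and still so for the second after the job is handed in, while the arm keeps its last pose, push and grip.
It also fails if it takes over 58 s, if anything falls off the work surface, if the arm or the gripper's body presses on something with over 40 N, if the wrist force passes 120 N, or if a joint passes its speed limit or range.

### The arm

A 6-joint arm with a two-finger parallel gripper is mounted at the origin on a cart in front of the work surface, level with it; the furniture and walls round the work are solid. World frame = base frame: x ahead of the robot, y to its left, z up, the work surface at z = 0. Lengths are in mm, angles in rad, forces in N, time in s.
With the tool pointing down it reaches from about 275 to 775 mm from the base axis. Payload 14.6 kg.
Tool frame: the origin (TCP) lies midway between the tips of the shut fingers; the grasp point (between the pads) lies 19 mm behind it (grip_depth is the distance from the TCP to the grasp point, in mm); z points along the fingers, y is the direction in which the jaws open and shut (so a half turn about z gives the same grasp; the last joint's range is limited). The gripper opens to 85 mm and grips with 20 to 120 N. Pads are 22 mm wide; open, the fingers measure 114 mm over their backs; the gripper's body (76 mm by 85 mm) begins 54 mm behind the grasp point. The pads swing forward as they close: fully open they stand 13 mm farther back than shut.
Start: joints at [-1.341, 0.263, -0.048, 1.259, 0, 1.415], TCP at [197.065, -486.614, 231.278] pointing down, gripper open.
Joint ranges: [-2.65, 2.65], [-0.89, 1.7], [-1.18, 1.37], [-2.13, 2.11], [-1.35, 1.29], [-3.14, 3.14]. Speed limits (rad/s): [1.89, 1.89, 2.57, 2.79, 3.14, 3.14].

### API

Orientations are given as a rotation vector (axis times angle).
In Python, from rig import get_state, read_camera, calibration, close_job, grip_depth gives the robot as it stands.
- The arm moves only by the tool move_arm, never from a script. Its argument "moves" is a list that holds one entry, the list of rows, each a list of 7 numbers: the opening, from -1 (shut) to 1 (fully open), then the shift along the tool's x, y, z in cm, then the turn, a rotation vector about the tool's x, y, z in degrees. In form: [[[jaw, tx, ty, tz, ax, ay, az], ...]]. A call has 1 to 12 rows; each row shifts and turns the pose as measured when the row begins, along the tool's axes as they then stand; what a row does not reach is not made up. A row lasts 1/8 s, in which the tool goes at most 62.5 mm and 10.7 degrees, less where a joint would pass 70% of its speed; a pose out of reach is approached as far as the arm can. A call is refused whole if a number of a shift passes 6.25 or a number of a turn 10.7, either way. A call with a gripper value outside its range is refused whole. The fingers move at their own pace and stop on an object; the grip force is fixed at half the most. Time passes only in rows, so rows that do not move let the fingers close. It gives the time, the measured TCP pose, the force and the opening at its end, in the units of the state.
- get_state(): the state, without advancing time (a new reading comes with each control period).
- read_camera(name): name is "scene" or "top" or "wrist"; returns (picture, depth): 480x640x3 uint8, red, green, blue; 480x640 float32, mm along the optical axis (not along the pixel's ray), 0 where there is no reading.
- calibration(name): a dict with "mtx" (3x3 intrinsics, pixels), "view" (4x4, takes a point from world to camera coordinates). Camera axes: x right, y up, looking along -z (the intrinsics and any distortion apply to the point x, -y, -z); pixel columns grow to the right and rows downward; lengths in mm; the calibration is good to about 2 mm. A picture is of the moment at which its call begins: read the wrist's pose just before it. calibration takes no time and is no camera call; for the wrist camera it gives the pose at the moment of the call.
- close_job(): hands the job in, once; it reports no verdict.
The state is a dict: "time_s": time; "q": joint angles; "dq": joint speeds; "effort": joint torques, N m; "tcp_pos": TCP position; "orientation": TCP orientation; "wrist_force": force on the tool from outside, world axes, zero at the start; "ft_torque": the same for the moment, N m; "finger_gap": opening from 0.0 (shut) to 1.0 (fully open).
Only numpy, scipy, OpenCV 4.12 (cv2) and the standard library are available. Lean on these libraries where they do the work, as an engineer would, in place of code of your own. Each camera call takes 0.05 s, during which the arm holds its last target. There are 200 camera calls.

## Working session

There is one attempt and no reset: what is moved stays moved. The work goes in short steps, Python scripts to look and compute and a tool call to move; the robot and the scene stay as the last step left them, time stands still between calls to the robot, and variables do not carry over. Pictures are saved under pics/ and viewed, about 8 in all and at most 12, crops included, and the job is handed in when it is done.

Besides the shell and the picture viewer there is one more tool, called after "Call:" in YAML: its name, and indented under it one key for each argument. move_arm: Moves the arm, as the interface text tells. Its arguments: {"type":"object","properties":{"moves":{"type":"array","items":{"type":"array","items":{"type":"array","items":{"type":"number"}}}}},"required":["moves"]}

```bash
mkdir -p pics; ls
python3 - <<'E'
from rig import *
import cv2,numpy as np
print(get_state())
for n in("scene","top"):
    im,d=read_camera(n); np.savez(f"pics/{n}0.npz",im=im,d=d); cv2.imwrite(f"pics/{n}0.png",im[:,:,::-1])
    c=calibration(n); print(n,c)
E
```

```text
pics
{'time_s': 0.0, 'q': array([-1.34128082e+00,  2.63509734e-01, -4.89220809e-02,  1.25941884e+00,
       -2.90525048e-06,  1.41551509e+00]), 'dq': array([ 0.0005585 ,  0.00096641, -0.00057768, -0.00028602,  0.00030604,
        0.00111263]), 'effort': array([ 2.01016319e-04, -6.37615085e+01,  3.84564579e+01,  1.37829728e-02,
       -5.82633675e-05, -4.03897127e-05]), 'tcp_pos': array([ 197.0094019 , -486.33494693,  230.83739594]), 'orientation': array([-3.08259136e+00, -6.00513679e-01,  6.59953587e-05]), 'wrist_force': array([-0.82874159, -0.36339695, -0.48941831]), 'ft_torque': array([-0.05817687, -0.04791797, -0.03944793]), 'finger_gap': 1.0003859064836367}
scene {'mtx': array([[503.87538035,   0.        , 325.2575497 ],
       [  0.        , 503.87538035, 233.05000366],
       [  0.        ,   0.        ,   1.        ]]), 'view': array([[-4.76924048e-01, -8.78908824e-01, -7.92026644e-03,
         4.39645312e+02],
       [ 5.65513636e-01, -3.13739145e-01,  7.62733293e-01,
        -3.63871726e+02],
       [-6.72857920e-01,  3.59286831e-01,  6.46664668e-01,
        -6.75449164e+02],
       [ 0.00000000e+00,  0.00000000e+00,  0.00000000e+00,
         1.00000000e+00]])}
top {'mtx': array([[563.59832529,   0.        , 320.10537491],
       [  0.        , 563.59832529, 244.47240908],
       [  0.        ,   0.        ,   1.        ]]), 'view': array([[-3.14218825e-02, -9.99506065e-01, -5.39748656e-04,
         2.37277054e+02],
       [ 9.73955044e-01, -3.07399378e-02,  2.24647788e-01,
        -5.49619644e+02],
       [-2.24553419e-01,  6.53316548e-03,  9.74439880e-01,
        -9.14023276e+02],
       [ 0.00000000e+00,  0.00000000e+00,  0.00000000e+00,
         1.00000000e+00]])}
```

View pics/scene0.png

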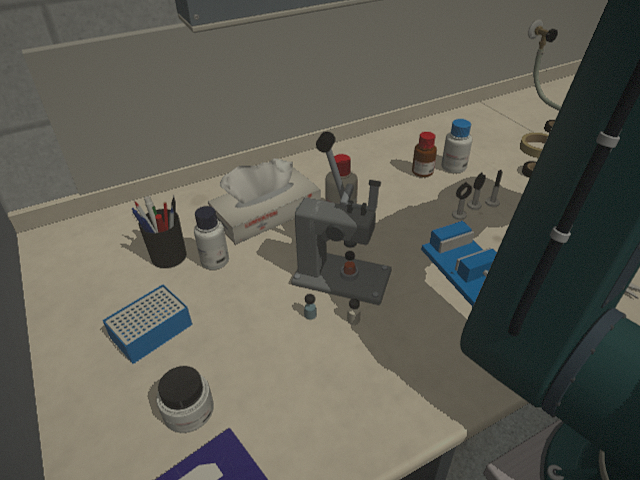

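View pics/top0.png

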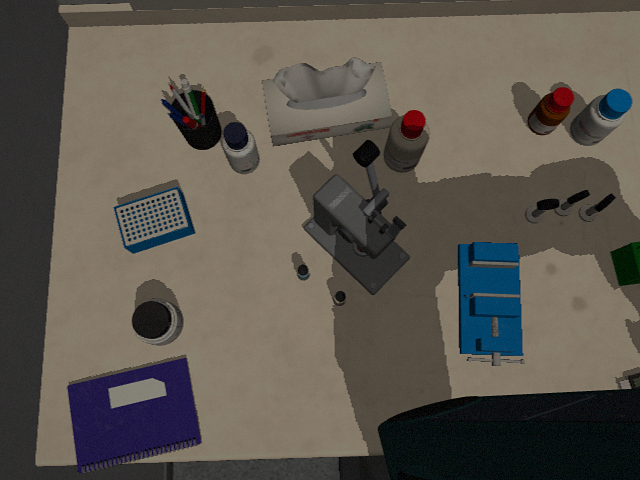

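The scene view shows the press at about (340,240), with the knob at (326,142) and the catch tab at (374,190). In the top view the knob is at (367,152), the tab at (399,223), and the spares at (303,271) and (340,297). Next I'll locate the press using depth.

```bash
cat > h.py <<'E'
import numpy as np,cv2
from rig import *
def cloud(n,im,d,c=None):
    c=c or calibration(n);K=c["mtx"];V=c["view"]
    v,u=np.mgrid[:480,:640]
    P=np.stack([(u-K[0,2])/K[0,0]*d,-(v-K[1,2])/K[1,1]*d,-d],-1)
    return (P-V[:3,3])@V[:3,:3]
def proj(n,p,c=None):
    c=c or calibration(n);K=c["mtx"];V=c["view"]
    q=np.atleast_2d(p)@V[:3,:3].T+V[:3,3]
    return np.stack([K[0,0]*q[:,0]/-q[:,2]+K[0,2],K[1,1]*q[:,1]/q[:,2]+K[1,2]],-1)
E
python3 - <<'E'
from h import *
for n,r in(("top",(300,410,135,300)),("scene",(285,400,120,310))):
    f=np.load(f"pics/{n}0.npz");W=cloud(n,f["im"],f["d"])
    m=np.zeros((480,640),bool);m[r[2]:r[3],r[0]:r[1]]=1;m&=f["d"]>0
    z=W[...,2]
    print(n,"table",np.median(z[m&(abs(z)<8)]))
    print(np.histogram(z[m],bins=range(-5,300,5)))
    for lo,hi in((6,20),(155,175)):
        s=m&(z>lo)&(z<hi);k,lab,st,_=cv2.connectedComponentsWithStats(s.astype(np.uint8))
        i=1+np.argmax(st[1:,4]);p=W[lab==i]
        R=cv2.minAreaRect(p[:,:2].astype(np.float32));print(lo,len(p),R,np.median(p[:,2]),cv2.boxPoints(R).round().tolist())
    s=m&(z>255)&(z<300)
    p=W[s];print("knob",len(p),p.mean(0),p.min(0),p.max(0))
    s=m&(z>205)&(z<240);k,lab,st,ce=cv2.connectedComponentsWithStats(s.astype(np.uint8))
    for i in range(1,k):
        if st[i,4]>3:p=W[lab==i];print("hi",len(p),p.mean(0),p.min(0),p.max(0),ce[i])
f=np.load("pics/top0.npz")["im"][130:310,280:430,::-1];g=np.load("pics/scene0.npz")["im"][120:330,270:420,::-1]
cv2.imwrite("pics/c.png",np.hstack([cv2.resize(f,(400,480),interpolation=2),cv2.resize(g,(400,480),interpolation=2)]))
E
```

```text
top table -1.1748825965205372
(array([6547, 2382,  336, 2172,  401,  125,   99,   59,   61,   55,  175,
         71,   45,   50,   46,   48,   47,   44,   50,   51,   46,   46,
         80,  118,   75,   26,   45,   58,   66,   83,  101,  147,  211,
       2067,  430,   19,   86,  212,  173,   99,   22,   39,   30,   31,
         31,   12,   68,   62,   16,   17,   15,   15,    4,    1,   17,
         23,   55,  124,  245,    7]), array([ -5,   0,   5,  10,  15,  20,  25,  30,  35,  40,  45,  50,  55,
        60,  65,  70,  75,  80,  85,  90,  95, 100, 105, 110, 115, 120,
       125, 130, 135, 140, 145, 150, 155, 160, 165, 170, 175, 180, 185,
       190, 195, 200, 205, 210, 215, 220, 225, 230, 235, 240, 245, 250,
       255, 260, 265, 270, 275, 280, 285, 290, 295]))
6 2696 ((572.0119018554688, 152.77838134765625), (179.8612518310547, 101.1292953491211), 43.68539047241211) 12.628300202366425 [[472.0, 127.0], [542.0, 54.0], [672.0, 178.0], [602.0, 251.0]]
155 2615 ((580.3897094726562, 165.49325561523438), (139.6558074951172, 62.619468688964844), 40.51893997192383) 163.37977102949375 [[
[... 1408 characters left out ...]
2764453 [[468.0, 130.0], [540.0, 54.0], [670.0, 179.0], [598.0, 254.0]]
155 1660 ((577.263916015625, 166.83477783203125), (139.13088989257812, 62.91028594970703), 41.3967170715332) 163.8084394267866 [[504.0, 144.0], [546.0, 97.0], [650.0, 189.0], [609.0, 236.0]]
knob 324 [627.63492801 156.49951395 278.40590664] [614.66067391 135.14099311 255.25180902] [647.27896159 171.61796999 289.81241715]
hi 125 [619.07022542 143.18538574 222.73391137] [612.31921382 133.08361138 205.6114729 ] [625.54897281 152.12177592 239.7341356 ] [334.68  170.528]
hi 156 [543.82711894 108.41936572 220.25176487] [536.81374253  99.16094472 205.40266222] [554.75807329 115.33456777 232.77338887] [374.03846154 187.53205128]
```

View pics/c.png

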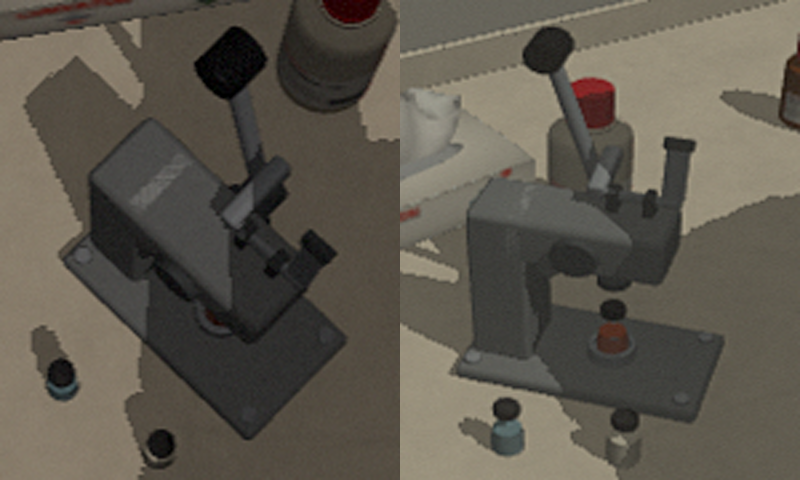

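Call:
move_arm:
  moves:
    - [[-1,0,0,0,0,0,-7.2],[-1,0,0,0,0,0,-7.2],[-1,0,0,0,0,0,-7.3],[-1,3,-0.6,0,0,0,0],[-1,5.5,-1.2,0,0,0,0],[-1,5.5,-1.2,0,0,0,0],[-1,5.5,-1.2,0,0,0,0],[-1,5.5,-1.2,0,0,0,0],[-1,5.5,-1.2,0,0,0,0],[-1,5.5,-1.2,0,0,0,0]]

```text
time_s: 1.35
tcp_pos: [402.9, -171.3, 229.1]
orientation: [-2.907, -1.177, -0.001]
wrist_force: [0.8, -0.7, 0.7]
finger_gap: -0.004
```

```bash
cat >> h.py <<'E'
from scipy.spatial.transform import Rotation as Ro
A=np.radians(43.7);O=np.array([557.7,143.6,0])
PR=np.array([[np.cos(A),-np.sin(A),0],[np.sin(A),np.cos(A),0],[0,0,1]]) # cols: press axes
def show():
    s=get_state();R=Ro.from_rotvec(s["orientation"]).as_matrix()
    print("t",round(s["time_s"],2),"world",s["tcp_pos"].round(1),"press",(PR.T@(s["tcp_pos"]-O)).round(1),"Fpress",(PR.T@s["wrist_force"]).round(2),"gap",round(s["finger_gap"],2),"dq",abs(s["dq"]).max().round(3))
    print("tool axes in press\n",(PR.T@R).round(3))
    return s,R
def to(p):
    s,R=show();print("tool delta cm",(R.T@(O+PR@np.array(p)-s["tcp_pos"])/10).round(2))
E
python3 -c "
from h import *
to([-35,-62,231])"
```

```text
t 1.35 world [ 402.9 -171.3  229.1] press [-329.5 -120.7  229.1] Fpress [ 0.07 -1.01  0.7 ] gap -0.0 dq 1.083
tool axes in press
 [[ 1.     0.007  0.002]
 [ 0.007 -1.     0.005]
 [ 0.003 -0.005 -1.   ]]
tool delta cm [29.49 -5.67 -0.09]
```

Call:
move_arm:
  moves:
    - [[-1,5,-1,0,0,0,0],[-1,5,-1,0,0,0,0],[-1,5,-1,0,0,0,0],[-1,5,-1,0,0,0,0],[-1,3.5,-0.7,0,0,0,0],[-1,0,0,0,0,0,0],[-1,0,0,0,0,0,0]]

```text
time_s: 2.22
tcp_pos: [542.5, 36.8, 228.2]
orientation: [-2.903, -1.184, 0.003]
wrist_force: [-0.1, -0.2, 0.3]
finger_gap: -0.003
```

Run:
```python
from h import *
to([-35,-55,197])
im,d=read_camera("scene");cv2.imwrite("pics/s1.png",cv2.resize(im[100:310,230:460,::-1],None,fx=2.5,fy=2.5,interpolation=2))
im,d=read_camera("wrist");c=calibration("wrist");W=cloud("wrist",im,d,c);P=(W-O)@PR
s=(d>0)&(P[...,2]>205)&(P[...,2]<240)&(abs(P[...,0]+35)<25)&(P[...,1]>-45)&(P[...,1]<20)
p=P[s];print("tab",len(p),p.mean(0) if len(p) else 0, p.min(0),p.max(0))
s=(d>0)&(P[...,2]>160)&(P[...,2]<168);p=P[s];print("head",len(p),np.percentile(p,[2,98],axis=0))
cv2.imwrite("pics/w1.png",im[:,:,::-1])
```

```text
t 2.23 world [542.5  36.8 228.2] press [-84.7 -66.7 228.2] Fpress [-0.18 -0.07  0.33] gap -0.0 dq 0.01
tool axes in press
 [[ 1.     0.012  0.001]
 [ 0.012 -1.     0.007]
 [ 0.001 -0.007 -1.   ]]
tool delta cm [ 4.98 -1.09  3.13]
tab 1164 [-32.45513804 -20.99353453 230.13777701] [-43.13104389 -25.10632019 205.05614247] [-23.0400593  -14.95481436 233.55493406]
head 14022 [[-33.24374437 -28.73124669 161.52395393]
 [ 58.94069606  23.0825692  165.93854015]]
```

View pics/s1.png

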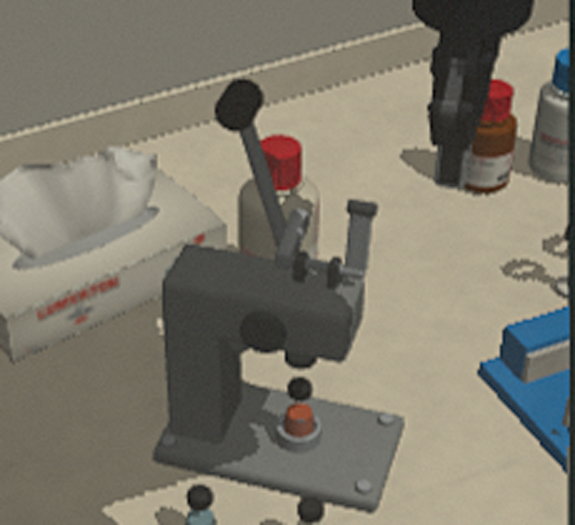

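View pics/w1.png

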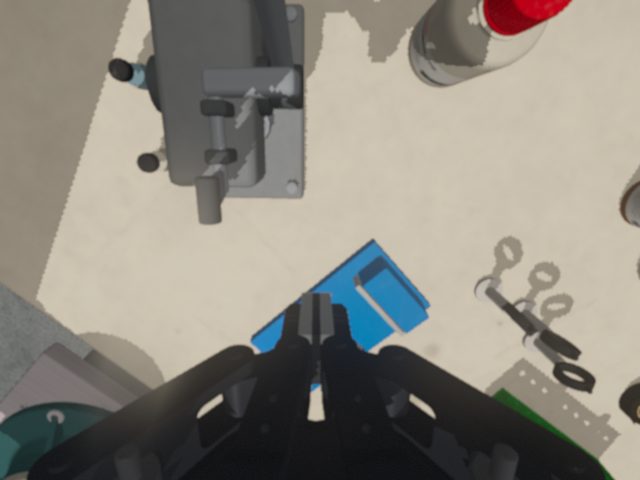

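Scene view: the tab and blocking arm stand as expected, and the gripper is clear at upper right. Wrist view: tab bead at (208,195), which measures to press (-33,-21,228) and fits the model at q≈0.13. I'll go down beside it.

Call:
move_arm:
  moves:
    - [[-1,2.5,0,0,0,0,0],[-1,2.4,0,0,0,0,0],[-1,0,0,0,0,0,0],[-1,0,0,1.5,0,0,0],[-1,0,0,1.6,0,0,0],[-1,0,0,0,0,0,0]]

```text
time_s: 3.08
tcp_pos: [575.5, 65.5, 198.2]
orientation: [-2.909, -1.173, 0.002]
wrist_force: [-1.0, 0.4, 0.2]
finger_gap: 0.0
```

```bash
python3 -c "
from h import *
to([-36,-5,197])"
```

```text
t 3.08 world [575.5  65.5 198.2] press [-41.1 -68.8 198.2] Fpress [-0.41  1.    0.16] gap 0.0 dq 0.021
tool axes in press
 [[ 1.     0.004  0.001]
 [ 0.004 -1.     0.005]
 [ 0.001 -0.005 -1.   ]]
tool delta cm [ 0.54 -6.38  0.16]
```

Call:
move_arm:
  moves:
    - [[-1,0.4,-1,0.1,0,0,0],[-1,0,-1,0,0,0,0],[-1,0,-0.6,0,0,0,0],[-1,0,-0.6,0,0,0,0],[-1,0,-0.6,0,0,0,0],[-1,0,-0.6,0,0,0,0],[-1,0,-0.6,0,0,0,0],[-1,0,-0.6,0,0,0,0],[-1,0,-0.6,0,0,0,0],[-1,0,0,0,0,0,0]]

```text
time_s: 4.32
tcp_pos: [532.6, 115.6, 199.7]
orientation: [-2.91, -1.172, -0.002]
wrist_force: [-0.4, 0.3, 0.2]
finger_gap: 0.007
```

Run:
```python
from h import *
to([-36,-3,197])
for n in("scene","top"):
    im,d=read_camera(n);P=(cloud(n,im,d)-O)@PR
    for x0,x1 in((-48,-24),(8,26)):
        s=(d>0)&(P[...,2]>185)&(P[...,2]<230)&(P[...,0]>x0)&(P[...,0]<x1)&(P[...,1]>-45)&(P[...,1]<60)
        p=P[s];print(n,x0,len(p),p.mean(0).round(),p.min(0).round(),p.max(0).round())
    if n=="scene":cv2.imwrite("pics/s2.png",cv2.resize(im[100:310,230:460,::-1],None,fx=2.5,fy=2.5,interpolation=2))
```

```text
t 4.33 world [532.6 115.6 199.7] press [-37.5  -2.9 199.7] Fpress [-0.08  0.43  0.24] gap 0.01 dq 0.004
tool axes in press
 [[ 1.     0.003  0.003]
 [ 0.003 -1.     0.003]
 [ 0.003 -0.003 -1.   ]]
tool delta cm [0.15 0.01 0.27]
scene -48 227 [-38.  13. 215.] [-48.  -2. 186.] [-24.  27. 230.]
scene 8 192 [ 17. -19. 203.] [ 11. -38. 185.] [ 25.  -5. 220.]
top -48 10 [-46.   4. 213.] [-48.   2. 200.] [-45.  10. 230.]
top 8 156 [ 19. -19. 201.] [ 12. -31. 185.] [ 25.  -6. 220.]
```

View pics/s2.png

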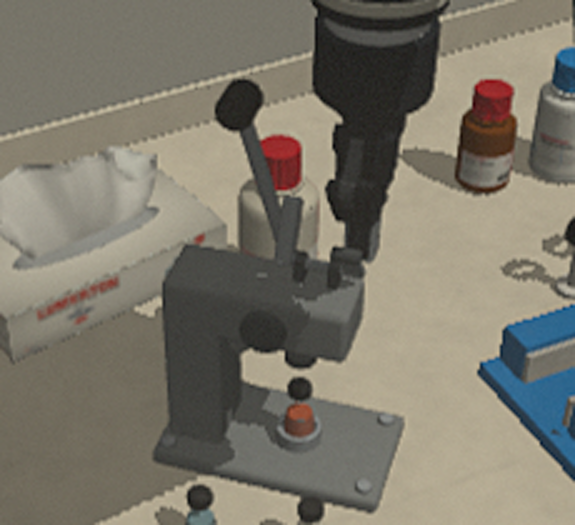

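The tab is now over to the left, leaning at about (350,260) in the crop, and the arm is nearly upright. I'll compute the actual angle.

Run:
```python
from h import *
def lean(P,d,tag):
    s=(d>0)&(P[...,0]>9)&(P[...,0]<25)&(P[...,1]>-46)&(P[...,1]<30)&(P[...,2]>184)&(P[...,2]<235)
    p=P[s][:,1:]-[-10,178]
    r=np.hypot(*p.T);a=np.arctan2(p[:,0],p[:,1]);k=(r>22)
    print(tag,"arm lean med",np.median(a[k]).round(2),"far",np.median(a[r>35]).round(2),"rmax",np.percentile(r,98).round(1))
for n in("scene","top"):
    f=np.load(f"pics/{n}0.npz");lean((cloud(n,f["im"],f["d"])-O)@PR,f["d"],n+"0")
    im,d=read_camera(n);P=(cloud(n,im,d)-O)@PR;lean(P,d,n+"1")
    s=(d>0)&(abs(P[...,0]+35)<14)&(P[...,1]>12)&(P[...,2]>185)&(P[...,1]<60)&(P[...,2]<260)
    p=P[s];print(len(p),[p[(p[:,2]>z)&(p[:,2]<=z+5)][:,1].max().round(1) if ((p[:,2]>z)&(p[:,2]<=z+5)).any() else None for z in range(185,240,5)])
```

```text
scene0 arm lean med -1.16 far -1.2 rmax 38.0
scene1 arm lean med -0.37 far -0.39 rmax 45.2
130 [None, None, None, np.float64(13.5), None, np.float64(25.6), np.float64(27.6), np.float64(25.8), np.float64(13.8), np.float64(12.5), np.float64(13.0)]
top0 arm lean med -1.19 far -1.22 rmax 37.4
top1 arm lean med -0.38 far -0.41 rmax 44.5
9 [None, None, None, None, None, None, None, None, None, None, None]
```

Call:
move_arm:
  moves:
    - [[-1,0,-0.4,0.2,0,0,0],[-1,0,-0.4,0.2,0,0,0],[-1,0,-0.2,0.2,0,0,0],[-1,0,0,0,0,0,0],[-1,0,0,0,0,0,0]]

```text
time_s: 5.15
tcp_pos: [525.8, 122.7, 193.1]
orientation: [-2.911, -1.171, -0.002]
wrist_force: [0.3, -0.4, 0.2]
finger_gap: -0.001
```

```bash
cat >> h.py <<'E'
def arm():
  for n in("scene","top"):
    im,d=read_camera(n);P=(cloud(n,im,d)-O)@PR
    s=(d>0)&(P[...,0]>9)&(P[...,0]<25)&(P[...,1]>-46)&(P[...,1]<30)&(P[...,2]>184)&(P[...,2]<235)
    p=P[s][:,1:]-[-10,178];r=np.hypot(*p.T);a=np.arctan2(p[:,0],p[:,1])
    print(n,"arm lean",np.median(a[r>22]).round(2),"far",np.median(a[r>35]).round(2))
E
python3 -c "
from h import *
show();arm()"
```

```text
t 5.15 world [525.8 122.7 193.1] press [-37.6   6.9 193.1] Fpress [-0.04 -0.53  0.25] gap -0.0 dq 0.003
tool axes in press
 [[ 1.     0.002  0.002]
 [ 0.002 -1.     0.003]
 [ 0.002 -0.003 -1.   ]]
scene arm lean 0.04 far -0.0
top arm lean 0.0 far -0.03
```

The catch turned about 1.2 rad, so q≈1.33. I'll rise and move behind the knob.

Call:
move_arm:
  moves:
    - [[-1,0,0,-3,0,0,0],[-1,0,0,-5,0,0,0],[-1,0,0,-5,0,0,0],[-1,0,0,-2,0,0,0],[-1,0,0,0,0,0,0],[-1,4,1.6,0,0,0,0],[-1,5,2,0,0,0,0],[-1,5,1.8,0,0,0,0],[-1,0,0,0,0,0,0],[-1,0,0,0,0,0,0]]

```text
time_s: 6.5
tcp_pos: [662.7, 179.1, 340.9]
orientation: [-2.909, -1.169, 0.009]
wrist_force: [-1.4, 0.4, 0.0]
finger_gap: -0.001
```

```bash
python3 -c "
from h import *
to([97,-45,262]);arm()
for n in ('scene','top'):
    im,d=read_camera(n);P=(cloud(n,im,d)-O)@PR
    m=(d>0)&(im.max(2)<70)&(P[...,2]>258)&(P[...,2]<295)&(abs(P[...,0]-61)<22)&(abs(P[...,1]+45)<25)
    p=P[m];print(n,'knob',len(p),np.percentile(p,[3,97],axis=0).round(1))
"
```

```text
t 6.5 world [662.7 179.1 340.9] press [100.5 -46.9 340.9] Fpress [-0.74  1.24  0.04] gap -0.0 dq 0.036
tool axes in press
 [[ 1.     0.001 -0.003]
 [ 0.001 -1.     0.008]
 [-0.003 -0.008 -1.   ]]
tool delta cm [-0.32 -0.12  7.89]
scene arm lean 0.03 far -0.01
top arm lean nan far nan
scene knob 275 [[ 49.3 -57.4 267.1]
 [ 73.2 -30.2 289.1]]
  return _methods._mean(a, axis=axis, dtype=dtype,
  ret = ret.dtype.type(ret / rcount)
Traceback (most recent call last):
IndexError: index -1 is out of bounds for axis 0 with size 0
```

Call:
move_arm:
  moves:
    - [[-1,-0.1,-0.1,3,0,0,0],[-1,-0.1,0,3,0,0,0],[-1,-0.1,0,1.8,0,0,0],[-1,0,0,0,0,0,0],[-1,0,0,0,0,0,0],[-1,0,0,0,0,0,0]]

```text
time_s: 7.45
tcp_pos: [655.8, 176.4, 268.9]
orientation: [-2.912, -1.168, -0.005]
wrist_force: [-0.2, -0.1, -0.5]
finger_gap: -0.0
```

```bash
cat >> h.py <<'E'
def avg(k=8):
    F=[];T=[];E=[];X=[]
    for i in range(k):
        if i: im,d=read_camera("scene")
        s=get_state();F.append(PR.T@s["wrist_force"]);T.append(PR.T@s["ft_torque"]);E.append(s["effort"]);X.append(PR.T@(s["tcp_pos"]-O))
    F,T,E,X=map(np.array,(F,T,E,X))
    print("F",F.mean(0).round(2),"sd",F.std(0).round(2),"T",T.mean(0).round(3),"sd",T.std(0).round(3));print("eff",E.mean(0).round(2),"sd",E.std(0).round(3),"X",X.mean(0).round(2),"sd",X.std(0).round(2),"t",s["time_s"])
    return im,d,X.mean(0)
E
python3 -c "
from h import *
to([84,-45,262]);im,d,_=avg(12)
P=(cloud('scene',im,d)-O)@PR
m=(d>0)&(np.hypot(P[...,0],P[...,1])<14)&(P[...,2]<110)&(P[...,2]>15)
p=P[m];print(np.histogram(p[:,2],bins=range(15,112,3)))
"
```

```text
t 7.45 world [655.8 176.4 268.9] press [ 93.6 -44.1 268.9] Fpress [-0.23  0.08 -0.53] gap -0.0 dq 0.011
tool axes in press
 [[ 1.    -0.     0.005]
 [-0.    -1.     0.002]
 [ 0.005 -0.002 -1.   ]]
tool delta cm [-0.97  0.09  0.69]
F [-0.13 -0.09  0.09] sd [0.38 0.6  0.44] T [-0.003 -0.013  0.013] sd [0.029 0.029 0.016]
eff [-1.000e-02 -8.943e+01  3.888e+01 -0.000e+00  2.000e-02 -0.000e+00] sd [0.019 0.477 0.243 0.034 0.001 0.   ] X [ 93.63 -44.01 268.23] sd [0.07 0.06 0.43] t 8.0
(array([ 0,  3,  5, 22, 17, 11, 10, 16, 51, 20,  0,  0,  0,  0,  3, 11,  9,
       20, 39,  2,  0,  0,  0,  0,  0,  0,  4, 11, 19, 30,  0,  0]), array([ 15,  18,  21,  24,  27,  30,  33,  36,  39,  42,  45,  48,  51,
        54,  57,  60,  63,  66,  69,  72,  75,  78,  81,  84,  87,  90,
        93,  96,  99, 102, 105, 108, 111]))
```

Call:
move_arm:
  moves:
    - [[-1,-0.3,0,0.6,0,0,0],[-1,-0.8,0,0.1,0,0,0],[-1,-0.8,0,0,0,0,0],[-1,-1,0,0,0,0,0],[-1,-1,0,0,0,0,0],[-1,-1,0,0,0,0,0],[-1,-1,0,0,0,0,0],[-1,0,0,0,0,0,0],[-1,0,0,0,0,0,0]]

```text
time_s: 9.12
tcp_pos: [610.1, 132.8, 261.0]
orientation: [-2.912, -1.167, -0.007]
wrist_force: [1.2, 1.1, 1.2]
finger_gap: 0.001
```

```bash
cat >> h.py <<'E'
def knob(im,d):
    P=(cloud("scene",im,d)-O)@PR
    m=(d>0)&(P[...,2]>250)&(P[...,2]<297)&(P[...,1]>-20-45)&(P[...,1]<-28)&(P[...,0]>-60)&(P[...,0]<76)
    p=P[m];print("knob",len(p),np.percentile(p,[3,97],axis=0).round(1))
    m=(d>0)&(np.hypot(P[...,0],P[...,1])<14)&(P[...,2]<110)&(P[...,2]>54);print(np.histogram(P[m][:,2],bins=range(54,112,3))[0])
E
python3 -c "
from h import *
show();im,d,_=avg(10);knob(im,d)
cv2.imwrite('pics/s3.png',cv2.resize(im[100:310,230:460,::-1],None,fx=2.5,fy=2.5,interpolation=2))
"
```

```text
t 9.12 world [610.1 132.8 261. ] press [ 30.4 -44.  261. ] Fpress [ 1.66 -0.02  1.21] gap 0.0 dq 0.005
tool axes in press
 [[ 1.    -0.     0.006]
 [-0.    -1.     0.002]
 [ 0.006 -0.002 -1.   ]]
F [1.97 0.09 1.7 ] sd [0.57 0.45 0.41] T [ 0.003 -0.371 -0.006] sd [0.034 0.034 0.026]
eff [ -0.82 -79.35  37.86   0.59  -0.34  -0.  ] sd [0.156 0.155 0.073 0.04  0.027 0.005] X [ 30.55 -43.96 260.92] sd [0.08 0.01 0.02] t 9.575
knob 579 [[ -8.6 -56.1 256. ]
 [ 38.6 -29.6 294.9]]
[ 0  4  8 13 14 18  0  1 14 13 50 28  3  3  8  6  6  2  0]
```

View pics/s3.png

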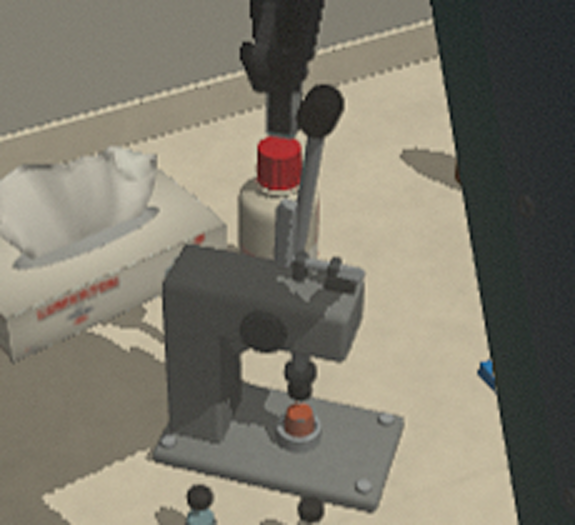

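The knob is pushed forward, with its centre at x≈5.5, so q≈0.40. The foot is close above the cap and the catch is still upright. I'll step on by feel.

Call:
move_arm:
  moves:
    - [[-1,-0.4,0,0,0,0,0],[-1,-0.4,0,0,0,0,0],[-1,0,0,0,0,0,0],[-1,0,0,0,0,0,0]]

```text
time_s: 10.07
tcp_pos: [603.7, 126.8, 260.5]
orientation: [-2.912, -1.167, -0.006]
wrist_force: [1.9, 0.5, 0.5]
finger_gap: 0.003
```

```bash
python3 -c "
from h import *
im,d,_=avg(6);knob(im,d)"
```

```text
F [ 2.17 -0.18  0.02] sd [0.42 0.58 0.61] T [-0.023 -0.398 -0.004] sd [0.024 0.038 0.02 ]
eff [ -0.7  -79.03  38.36   0.67  -0.33  -0.  ] sd [0.04  0.079 0.032 0.011 0.008 0.002] X [ 21.76 -43.9  260.5 ] sd [0.05 0.01 0.01] t 10.325
knob 581 [[-17.3 -55.4 254.8]
 [ 29.5 -29.2 294.2]]
[ 0  1 12 11 19  4  1 10 17 44 31  5  3  8  7  8  6  2  0]
```

Call:
move_arm:
  moves:
    - [[-1,-0.4,0,0,0,0,0],[-1,0,0,0,0,0,0],[-1,0,0,0,0,0,0]]

```text
time_s: 10.7
tcp_pos: [600.7, 124.0, 260.3]
orientation: [-2.912, -1.167, -0.006]
wrist_force: [2.2, 1.4, -0.1]
finger_gap: 0.001
```

```bash
python3 -c "
from h import *
im,d,_=avg(6);knob(im,d)"
```

```text
F [ 2.1  0.1 -0.4] sd [0.36 0.63 0.53] T [-0.032 -0.426 -0.008] sd [0.028 0.017 0.037]
eff [ -0.69 -78.72  38.52   0.71  -0.34  -0.  ] sd [0.029 0.094 0.047 0.011 0.006 0.001] X [ 17.56 -43.84 260.32] sd [0.03 0.01 0.01] t 10.95
knob 574 [[-21.3 -55.3 254.1]
 [ 23.7 -29.4 293.1]]
[ 0  4  8 13 13  7  2 14 22 50 12  6  4  9  7  7  7  2  0]
```

Call:
move_arm:
  moves:
    - [[-1,-0.4,0,0,0,0,0],[-1,0,0,0,0,0,0],[-1,0,0,0,0,0,0]]

```text
time_s: 11.32
tcp_pos: [597.5, 121.1, 260.1]
orientation: [-2.912, -1.168, -0.005]
wrist_force: [1.5, 1.8, -1.5]
finger_gap: -0.004
```

```bash
python3 -c "
from h import *
im,d,_=avg(6);knob(im,d)"
```

```text
F [ 2.24  0.16 -0.85] sd [0.2  0.32 0.36] T [-0.004 -0.459 -0.018] sd [0.022 0.025 0.025]
eff [ -0.75 -78.33  38.62   0.73  -0.37  -0.  ] sd [0.031 0.15  0.074 0.02  0.008 0.001] X [ 13.31 -43.79 260.13] sd [0.04 0.01 0.02] t 11.575
knob 582 [[-25.7 -56.2 254.5]
 [ 21.  -29.1 293.4]]
[ 0  3  7 13 10  5  7 14 35 44  7  3  4  6 14  8  3  2  0]
```

Call:
move_arm:
  moves:
    - [[-1,-0.4,0,0,0,0,0],[-1,0,0,0,0,0,0],[-1,0,0,0,0,0,0]]

```text
time_s: 11.95
tcp_pos: [594.5, 118.2, 260.0]
orientation: [-2.911, -1.168, -0.005]
wrist_force: [1.5, 1.2, -1.7]
finger_gap: -0.0
```

```bash
python3 -c "
from h import *
im,d,_=avg(6);knob(im,d)"
```

```text
F [ 2.46  0.08 -1.06] sd [0.31 0.42 0.31] T [-0.013 -0.453 -0.004] sd [0.022 0.031 0.02 ]
eff [ -0.81 -77.86  38.67   0.75  -0.41  -0.  ] sd [0.032 0.174 0.083 0.027 0.01  0.001] X [  9.08 -43.76 260.  ] sd [0.04 0.01 0.02] t 12.2
knob 574 [[-30.  -56.8 253.9]
 [ 16.8 -29.3 293.3]]
[ 1  0  9 13  9  4 11 16 54 21  3  5  4 11  9  7  6  2  0]
```

Call:
move_arm:
  moves:
    - [[-1,-0.4,0,0,0,0,0],[-1,0,0,0,0,0,0],[-1,0,0,0,0,0,0]]

```text
time_s: 12.58
tcp_pos: [591.4, 115.3, 259.9]
orientation: [-2.911, -1.168, -0.005]
wrist_force: [2.9, 2.8, -1.9]
finger_gap: -0.001
```

```bash
python3 -c "
from h import *
im,d,_=avg(6);knob(im,d)"
```

```text
F [ 3.07  0.26 -0.88] sd [0.78 0.39 0.53] T [ 0.023 -0.473 -0.028] sd [0.01  0.021 0.035]
eff [ -0.87 -77.32  38.68   0.77  -0.44  -0.  ] sd [0.033 0.205 0.094 0.035 0.013 0.001] X [  4.86 -43.74 259.9 ] sd [0.04 0.01 0.02] t 12.825
knob 563 [[-34.  -55.7 256.5]
 [ 10.9 -28.9 293.4]]
[ 0  1 10 15  3  6 11 29 48  9  3  5  8  6 10  9  6  1  0]
```

Call:
move_arm:
  moves:
    - [[-1,-0.4,0,0,0,0,0],[-1,0,0,0,0,0,0],[-1,0,0,0,0,0,0]]

```text
time_s: 13.2
tcp_pos: [588.7, 112.7, 259.8]
orientation: [-2.911, -1.168, -0.006]
wrist_force: [4.0, 3.1, -2.5]
finger_gap: 0.001
```

```bash
python3 -c "
from h import *
im,d,_=avg(6);knob(im,d)"
```

```text
F [ 4.83 -0.01 -2.11] sd [0.31 0.47 0.26] T [ 0.035 -0.889  0.007] sd [0.022 0.032 0.025]
eff [-1.580e+00 -7.729e+01  3.830e+01  1.370e+00 -8.200e-01 -1.000e-02] sd [0.028 0.14  0.059 0.022 0.012 0.001] X [  1.01 -43.73 259.76] sd [0.02 0.01 0.02] t 13.45
knob 567 [[-37.8 -55.6 256.8]
 [  9.5 -29.1 292.1]]
[ 0  2 11 12  2  6 14 44 33  8  5  6  7 11  7  9  6  0  0]
```

Call:
move_arm:
  moves:
    - [[-1,-0.4,0,0,0,0,0],[-1,0,0,0,0,0,0],[-1,0,0,0,0,0,0]]

```text
time_s: 13.82
tcp_pos: [586.0, 110.2, 259.6]
orientation: [-2.91, -1.168, -0.007]
wrist_force: [3.7, 3.3, -0.5]
finger_gap: 0.0
```

```bash
python3 -c "
from h import *
im,d,_=avg(6);knob(im,d)"
```

```text
F [ 5.64  0.3  -0.95] sd [0.51 0.43 0.44] T [ 0.042 -1.063 -0.014] sd [0.031 0.014 0.029]
eff [-1.940e+00 -7.653e+01  3.790e+01  1.600e+00 -1.020e+00 -1.000e-02] sd [0.025 0.023 0.009 0.005 0.01  0.001] X [ -2.57 -43.71 259.58] sd [0.02 0.01 0.01] t 14.075
knob 567 [[-41.3 -56.1 258.8]
 [  5.6 -29.4 292.7]]
[ 0  4  9  8  7  7 11 40 38  7  3 10  6  9 10  8  5  1  0]
```

Contact was felt at tcp x≈4 (q≈0.60): force step, then a matching slope. The load is now about 10 N at the foot, and 17 N needs about 7.5 mm more.

Call:
move_arm:
  moves:
    - [[-1,-0.4,0,0,0,0,0],[-1,0,0,0,0,0,0],[-1,0,0,0,0,0,0]]

```text
time_s: 14.45
tcp_pos: [583.8, 108.1, 259.5]
orientation: [-2.909, -1.169, -0.009]
wrist_force: [4.0, 3.7, -2.2]
finger_gap: -0.004
```

```bash
python3 -c "
from h import *
im,d,_=avg(8);knob(im,d)"
```

```text
F [ 6.42  0.12 -1.29] sd [0.65 0.3  0.51] T [ 0.087 -1.255  0.01 ] sd [0.028 0.031 0.027]
eff [-2.290e+00 -7.597e+01  3.758e+01  1.830e+00 -1.220e+00 -1.000e-02] sd [0.029 0.015 0.003 0.003 0.009 0.   ] X [ -5.66 -43.7  259.49] sd [0.01 0.01 0.01] t 14.8
knob 556 [[-44.3 -56.2 259.3]
 [  2.4 -29.3 292.6]]
[ 1  3  6 14  4  8 14 39 38  3  5  8  7  7 10 10  4  2  0]
```

Call:
move_arm:
  moves:
    - [[-1,-0.25,0,0,0,0,0],[-1,0,0,0,0,0,0],[-1,0,0,0,0,0,0]]

```text
time_s: 15.18
tcp_pos: [582.8, 107.2, 259.4]
orientation: [-2.908, -1.169, -0.013]
wrist_force: [4.1, 5.3, -0.8]
finger_gap: -0.006
```

```bash
python3 -c "
from h import *
im,d,_=avg(10);knob(im,d)"
```

```text
F [ 6.72  0.54 -1.38] sd [0.27 0.39 0.52] T [ 0.059 -1.348 -0.018] sd [0.027 0.034 0.015]
eff [-2.430e+00 -7.574e+01  3.748e+01  1.950e+00 -1.290e+00 -1.000e-02] sd [0.02  0.082 0.032 0.02  0.004 0.001] X [ -6.98 -43.69 259.42] sd [0.02 0.02 0.01] t 15.625
knob 555 [[-45.5 -55.6 259. ]
 [  0.8 -29.1 292.4]]
[ 0  1 13  8  6  7 17 33 37  7  4  8 11  7 11  6  5  2  0]
```

Call:
move_arm:
  moves:
    - [[-1,-0.35,0,0,0,0,0],[-1,-0.05,0,0,0,0,0],[-1,0,0,0,0,0,0],[-1,0,0,0,0,0,0]]

```text
time_s: 16.12
tcp_pos: [581.4, 105.8, 259.4]
orientation: [-2.905, -1.17, -0.019]
wrist_force: [4.5, 4.6, -0.7]
finger_gap: -0.001
```

```bash
python3 -c "
from h import *
im,d,_=avg(12);knob(im,d)"
```

```text
F [ 7.34  0.35 -1.  ] sd [0.52 0.38 0.51] T [ 0.118 -1.469 -0.028] sd [0.026 0.027 0.029]
eff [-2.690e+00 -7.529e+01  3.733e+01  2.070e+00 -1.430e+00 -1.000e-02] sd [0.029 0.029 0.017 0.009 0.008 0.001] X [ -8.98 -43.68 259.39] sd [0.02 0.02 0.01] t 16.675
knob 557 [[-47.5 -56.  258.6]
 [ -0.9 -29.2 292.1]]
[ 1  4  8 10  5  6 16 35 39  4  4  7 12  6  8  7  8  2  0]
```

```bash
python3 -c "
from h import *
arm();im,d,_=avg(6)
show();cv2.imwrite('pics/s4.png',cv2.resize(im[100:330,230:460,::-1],None,fx=2.4,fy=2.4,interpolation=2))"
```

```text
scene arm lean 0.02 far -0.0
top arm lean -0.07 far -0.1
F [ 7.38  0.31 -1.21] sd [0.49 0.35 0.36] T [ 0.101 -1.477 -0.019] sd [0.011 0.033 0.017]
eff [-2.680e+00 -7.530e+01  3.733e+01  2.070e+00 -1.430e+00 -1.000e-02] sd [0. 0. 0. 0. 0. 0.] X [ -8.98 -43.69 259.38] sd [0.01 0.01 0.02] t 17.025
t 17.02 world [581.4 105.8 259.4] press [ -9.  -43.7 259.4] Fpress [ 7.98  0.86 -1.03] gap 0.0 dq 0.001
tool axes in press
 [[ 1.     0.003  0.015]
 [ 0.003 -1.     0.005]
 [ 0.015 -0.004 -1.   ]]
```

View pics/s4.png

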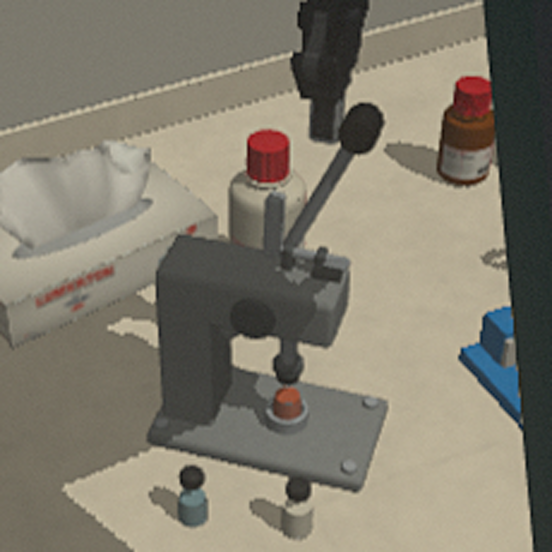

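The foot rests on the cap at about (288,370) in the crop. The lever is held forward, the catch arm is upright at (275,220) and both spares are standing. The readings are steady, so I'm handing the job in.

```bash
python3 -c "
from rig import *
print(close_job())"
```

```text
the job is handed in; nothing more can be done
None
```

The press is holding the cap at about 16.5 N, and I handed the job in at about 17 s with the arm still holding the lever there.

- **Catch:** I flipped it first, to about 1.33 rad (its arm is nearly upright). The scene camera read it unchanged at the end. The top camera differed by about 0.1 rad at the last check, which still leaves it past the 1.1 rad needed.
- **Lever:** I pushed the back of the knob with the shut fingers rather than gripping it. Contact with the cap showed as a clear force step at about 0.60 rad.
- **Load on the cap:** the final estimate is 16.4 N from lever travel past contact and 16.7 N from the wrist torque. I put the uncertainty at about 1 N. The reading was steady at the end, with about 7.4 N at the knob.
- **Spares and vial:** in the last picture both spare vials are standing and the press vial is in its nest under the foot.

No check failed; single wrist-force readings were noisy (about 0.5 N), so I relied on averages and the torque.

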